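Pack shims under a spring hold-down until it is snug

TASK

Pack up the gap under the spring-loaded foot of the blue clamp with orange shims from the grey magazine. One at a time, draw a shim out by its nose, put it down, take it again by its tail and slide it in flat, bevelled nose first, fully home against the back stop, on the anvil or on top of the shim already there; stop at the first one that feels snug, pinched under the foot (one that slides in loose needs another). Leave unused shims in the magazine and do not disturb the dishes, mouse or tape.

Things in the scene. Friction and masses are not known exactly. Their poses are not given: they have to be found in the camera images.
- clamp: Blue hold-down clamp fixed to the bench, base plate 175 x 104 x 10 mm (x -75 to 100). Origin at bench level below the foot's axis; x is the level direction in which shims are pushed in, z up. Steel anvil 40 mm wide, top at z = 32 mm, x = -65 to 40 mm. A home shim's origin is at x = -30 mm, z = 32 mm (first) or 42 mm (second), its x axis along the clamp's.
- clamp_mouth (a point): Middle of the anvil's front top edge, where shims enter (clamp x = -65, z = 32 mm); axes as the clamp's. Behind it two guide cheeks, 52 mm apart, flared to about 65 mm in front, run from x = -30 to 40 mm, up to z = 66 mm.
- clamp_stop (a point): Foot of the upright back stop's face, on the anvil top (clamp x = 40, z = 32 mm); a home shim's nose touches this face. Lying free and pushed slowly by its tail end, a snug shim drags with 3 N or more along the last 15 mm, a loose one with under 1 N; a loose shim held a little too high can rub on the foot and seem snug.
- clamp_under_foot (a point): Point on the anvil top under the round black foot (28 mm wide, rounded below). The foot's rest height over it is 5 to 15.5 mm, different each time and not told: one or two shims make it snug. A spring presses it down, 4.4 N at rest, 0.4 N more per mm of lift, 10.5 mm lift at most. The blue arm above has its underside 45 to 56 mm over this point, top 85 mm at most, and reaches 16 mm forward of it.
- magazine: Grey roofed pocket fixed to the bench, three shims stacked flat in it. Origin at bench level under the pocket's mouth; x points out of the mouth, z up. Pocket x = -93 to 0 mm, 51 mm wide inside, floor z = 20 mm, roof z = 56 to 60 mm; base plate 90 mm wide, 6 mm thick, to x = 17 mm.
- magazine_mouth (a point): Middle of the pocket's mouth at floor height (z = 20 mm), axes as the magazine's. The shims' noses stick out 50 mm beyond it; their tails are under the roof, so a shim is first taken near its nose and drawn out along x.
- shim_a: Orange plastic shim plate, 140 x 46 x 10 mm, 50 g, with a black band near its tail; at the start the top one in the magazine. Origin at the centre of its underside, z up, x along its length towards the nose (nose end x = +70 mm, tail end x = -70 mm). The last 28 mm of the nose are bevelled on top, from 10 down to 3 mm thick; the underside is flat.
- shim_b: Orange plastic shim plate, 140 x 46 x 10 mm, 50 g, with a black band near its tail; at the start the middle one in the magazine. Origin at the centre of its underside, z up, x along its length towards the nose (nose end x = +70 mm, tail end x = -70 mm). The last 28 mm of the nose are bevelled on top, from 10 down to 3 mm thick; the underside is flat.
- shim_c: Orange plastic shim plate, 140 x 46 x 10 mm, 50 g, with a black band near its tail; at the start the bottom one in the magazine. Origin at the centre of its underside, z up, x along its length towards the nose (nose end x = +70 mm, tail end x = -70 mm). The last 28 mm of the nose are bevelled on top, from 10 down to 3 mm thick; the underside is flat.
- shim_a_nose (a point): Middle of the lower front edge of the nose of shim_a (70 mm ahead of its origin).
- shim_b_nose (a point): Middle of the lower front edge of the nose of shim_b (70 mm ahead of its origin).
- shim_c_nose (a point): Middle of the lower front edge of the nose of shim_c (70 mm ahead of its origin).
- petri_0: Clear petri dish, 55 mm across, 13 mm high, a bystander; origin at the centre of its underside.
- petri_1: Second clear petri dish, 55 mm across, 13 mm high, a bystander; origin at the centre of its underside.
- mouse: Black computer mouse, 110 x 62 x 34 mm, a bystander at the back of the work area; origin at the centre of its underside.
- tape_elec: Small roll of black tape, 57 mm across, 19 mm high, lying flat, a bystander; origin at the centre of its underside.

How it is judged:
On the way, in this order (a step that is already met when the one before it is completed fails the run):
1. a shim drawn from the magazine lies flat on the bench, let go (((height (world z) of shim_a below 0.006 m and angle between shim_a's own z axis and vertical below 0.1 rad and contact force between the fingers and shim_a below 0.05 N) or (height (world z) of shim_b below 0.006 m and angle between shim_b's own z axis and vertical below 0.1 rad and contact force between the fingers and shim_b below 0.05 N) or (height (world z) of shim_c below 0.006 m and angle between shim_c's own z axis and vertical below 0.1 rad and contact force between the fingers and shim_c below 0.05 N))), for 0.1 s.
2. a shim is home in the clamp (((x of shim_a in the frame of clamp between -0.0345 and -0.0255 m and x of shim_a_nose in the frame of clamp above 0.0355 m and y of shim_a in the frame of clamp between -0.006 and 0.006 m and z of shim_a in the frame of clamp between 0.028 and 0.055 m and angle between the x axis of shim_a and the x axis of clamp, either way round below 0.12 rad and angle between shim_a's own z axis and vertical below 0.12 rad) or (x of shim_b in the frame of clamp between -0.0345 and -0.0255 m and x of shim_b_nose in the frame of clamp above 0.0355 m and y of shim_b in the frame of clamp between -0.006 and 0.006 m and z of shim_b in the frame of clamp between 0.028 and 0.055 m and angle between the x axis of shim_b and the x axis of clamp, either way round below 0.12 rad and angle between shim_b's own z axis and vertical below 0.12 rad) or (x of shim_c in the frame of clamp between -0.0345 and -0.0255 m and x of shim_c_nose in the frame of clamp above 0.0355 m and y of shim_c in the frame of clamp between -0.006 and 0.006 m and z of shim_c in the frame of clamp between 0.028 and 0.055 m and angle between the x axis of shim_c and the x axis of clamp, either way round below 0.12 rad and angle between shim_c's own z axis and vertical below 0.12 rad))), for 0.1 s.
At the end, for the whole second after the job is handed in: Each shim is home in the clamp (flat and straight within 0.12 rad, nose within 4.5 mm of the back stop) or in the magazine (within 20 mm of its place); the foot pinches the pack, which presses on the clamp with over 3 N (loose: under 1.5 N); shims at rest (((x of shim_a in the frame of clamp between -0.0345 and -0.0255 m and x of shim_a_nose in the frame of clamp above 0.0355 m and y of shim_a in the frame of clamp between -0.006 and 0.006 m and z of shim_a in the frame of clamp between 0.028 and 0.055 m and angle between the x axis of shim_a and the x axis of clamp, either way round below 0.12 rad and angle between shim_a's own z axis and vertical below 0.12 rad) or (x of shim_a in the frame of magazine between -0.04 and 0 m and y of shim_a in the frame of magazine between -0.008 and 0.008 m and z of shim_a in the frame of magazine between 0.016 and 0.045 m)) and ((x of shim_b in the frame of clamp between -0.0345 and -0.0255 m and x of shim_b_nose in the frame of clamp above 0.0355 m and y of shim_b in the frame of clamp between -0.006 and 0.006 m and z of shim_b in the frame of clamp between 0.028 and 0.055 m and angle between the x axis of shim_b and the x axis of clamp, either way round below 0.12 rad and angle between shim_b's own z axis and vertical below 0.12 rad) or (x of shim_b in the frame of magazine between -0.04 and 0 m and y of shim_b in the frame of magazine between -0.008 and 0.008 m and z of shim_b in the frame of magazine between 0.016 and 0.045 m)) and ((x of shim_c in the frame of clamp between -0.0345 and -0.0255 m and x of shim_c_nose in the frame of clamp above 0.0355 m and y of shim_c in the frame of clamp between -0.006 and 0.006 m and z of shim_c in the frame of clamp between 0.028 and 0.055 m and angle between the x axis of shim_c and the x axis of clamp, either way round below 0.12 rad and angle between shim_c's own z axis and vertical below 0.12 rad) or (x of shim_c in the frame of magazine between -0.04 and 0 m and y of shim_c in the frame of magazine between -0.008 and 0.008 m and z of shim_c in the frame of magazine between 0.016 and 0.045 m)) and (contact force between clamp and shim_a above 3 N or contact force between clamp and shim_b above 3 N or contact force between clamp and shim_c above 3 N) and linear speed of each of shim_a, shim_b, shim_c below 0.01 m/s); the robot touches nothing.
It fails at once if a bystander (petri dish, mouse or tape) is moved more than 20 mm (distance of any of petri_0, petri_1, mouse, tape_elec from where it was at the start of the episode above 0.02 m).
It fails at once if two shims are out of both magazine and clamp at once (((x of shim_a in the frame of magazine above 0.03 m and x of shim_a in the frame of clamp below -0.05 m) and (x of shim_b in the frame of magazine above 0.03 m and x of shim_b in the frame of clamp below -0.05 m)) or ((x of shim_a in the frame of magazine above 0.03 m and x of shim_a in the frame of clamp below -0.05 m) and (x of shim_c in the frame of magazine above 0.03 m and x of shim_c in the frame of clamp below -0.05 m)) or ((x of shim_b in the frame of magazine above 0.03 m and x of shim_b in the frame of clamp below -0.05 m) and (x of shim_c in the frame of magazine above 0.03 m and x of shim_c in the frame of clamp below -0.05 m))).
It also fails if it takes over 72 s, if anything falls off the work surface, if the arm or the gripper's body presses on something with over 40 N, if the wrist force passes 120 N, or if a joint passes its speed limit or range.

ROBOT

A 7-joint arm with a two-finger parallel gripper is mounted at the origin on a cart in front of the work surface, level with it; the furniture and walls round the work are solid. World frame = base frame: x ahead of the robot, y to its left, z up, the work surface at z = 0. Lengths are in m, angles in rad, forces in N, time in s.
With the tool pointing down it reaches from about 0.425 to 0.875 m from the base axis. Payload 4.7 kg.
Tool frame: the origin (TCP) lies between the finger pads; the fingertips stand 14 mm ahead of it and the grasp point (between the pads) lies 5 mm behind it; z points along the fingers, y is the line along which they close (so a half turn about z gives the same grasp; the last joint's range is limited). The gripper opens to 87 mm and grips with 3 to 60 N. Pads are 19 mm wide; open, the fingers measure 117 mm over their backs; the gripper's body (75 mm by 190 mm) begins 51 mm behind the grasp point.
Start: joints at [-1.089, 0.321, -0.07, 1.45, 0.023, 1.371, -0.057], TCP at [0.293, 0.58, 0.237] pointing down, gripper open.
Joint ranges: [-2.86, 2.86], [-0.3, 2.09], [-1.38, 1.24], [0.06, 2.45], [-1.56, 4.7], [0.09, 2.05], [-2.69, 2.69]. Speed limits (rad/s): [2.57, 2.57, 3.14, 3.14, 3.14, 3.14, 3.14].

INTERFACE

Orientations are given as a rotation vector (axis times angle).
In Python, from bench import ctrl gives the robot as it stands.
- The arm moves only by the shell command python3 -m inch 'ROWS' [OPENING] [FORCE]. ROWS is JSON, a list of rows, each a list of 6 numbers: the shift along the world's x, y, z in mm, then the turn, a rotation vector about the world's x, y, z in degrees. In form: [[tx, ty, tz, rx, ry, rz], ...]. A call has 1 to 20 rows; each row is the pose to reach, as a shift and turn from the pose commanded when the call began; what a row does not reach only later rows make up. A row lasts 1/8 s, in which the tool goes at most 62.5 mm and 10.7 degrees, less where a joint would pass 70% of its speed; a pose out of reach is approached as far as the arm can. A call with a gripper value outside its range is refused whole. OPENING is the finger opening in mm, from 0 to 87, set as the call begins (- or left out, the last holds). The fingers move at their own pace and stop on an object; FORCE is the grip in N (left out, the last holds). Time passes only in rows, so rows that repeat a pose let the fingers close. It gives the time, the measured TCP pose, the force, the opening and the grip force at its end, in the units of the state.
- ctrl.get_state(): the state, without advancing time (a new reading comes with each control period).
- ctrl.get_image(name): name is "side" or "top"; returns (picture, depth): 420x560x3 uint8, red, green, blue; 420x560 float32, m along the optical axis (not along the pixel's ray), 0 where there is no reading.
- ctrl.camera_params(name): a dict with "mtx" (3x3 intrinsics, pixels), "T" (4x4, takes a point from camera to world coordinates). Camera axes: x right, y down, z forward; pixel columns grow to the right and rows downward; lengths in m; the calibration is good to about 2 mm. A picture is of the moment at which its call begins. camera_params takes no time and is no camera call.
- ctrl.close_job(): hands the job in; it is judged then, once.
The state is a dict: "time": time; "joint_positions": joint angles; "qd": joint speeds; "joint_torque": joint torques, N m; "position": TCP position; "tool_rot": TCP orientation; "ft_force": force on the tool from outside, world axes, zero at the start; "torque": the same for the moment, N m; "grip_width": opening from 0.0 (shut) to 1.0 (fully open); "grip_force": force on a finger pad.
Only numpy, scipy, OpenCV 4.12 (cv2) and the standard library are available. Lean on these libraries where they do the work, as an engineer would, in place of code of your own. Each camera call takes 0.05 s, during which the arm holds its last target. There are 200 camera calls.

## Working session

There is one attempt and no reset: what is moved stays moved. The work goes in short steps, Python scripts to look and compute and a shell command to move; the robot and the scene stay as the last step left them, time stands still between calls to the robot, and variables do not carry over. Pictures are saved under pics/ and viewed, at most 10 in all, crops included, and the job is handed in when it is done.

```bash
ls; mkdir -p pics
python3 - <<'E'
from bench import ctrl
import numpy as np,cv2
s=ctrl.get_state();print({k:np.round(v,3) for k,v in s.items()})
for n in("top","side"):
    im,d=ctrl.get_image(n);p=ctrl.camera_params(n)
    np.savez(f"pics/{n}0.npz",im=im,d=d,**p)
    cv2.imwrite(f"pics/{n}0.png",im[:,:,::-1]);print(n,p["mtx"].round(1).tolist(),p["T"].round(3).tolist())
E
```

```text
pics
{'time': np.float64(0.0), 'joint_positions': array([-1.089,  0.322, -0.07 ,  1.452,  0.023,  1.371, -0.057]), 'qd': array([-0.   , -0.002,  0.002, -0.001,  0.   ,  0.   , -0.001]), 'joint_torque': array([-0.0000e+00, -4.9128e+01, -4.0400e-01, -3.1253e+01, -6.4000e-02,
        4.4000e-02,  0.0000e+00]), 'position': array([0.293, 0.58 , 0.235]), 'tool_rot': array([-7.280e-01, -3.056e+00,  3.000e-03]), 'ft_force': array([0.526, 0.412, 0.149]), 'torque': array([-0.026, -0.005,  0.019]), 'grip_force': np.float64(0.0), 'grip_width': np.float64(0.999)}
top [[457.2, 0.0, 279.4], [0.0, 457.2, 213.3], [0.0, 0.0, 1.0]] [[0.009, -0.993, 0.116, 0.388], [-1.0, -0.008, 0.006, -0.099], [-0.005, -0.116, -0.993, 1.346], [0.0, 0.0, 0.0, 1.0]]
side [[408.4, 0.0, 278.4], [0.0, 408.4, 208.3], [0.0, 0.0, 1.0]] [[0.999, -0.009, 0.052, 0.462], [-0.047, -0.588, 0.808, -1.186], [0.023, -0.809, -0.587, 0.861], [0.0, 0.0, 0.0, 1.0]]
```

View pics/top0.png

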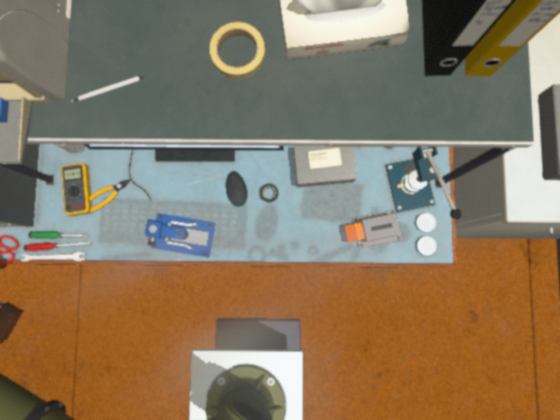

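View pics/side0.png

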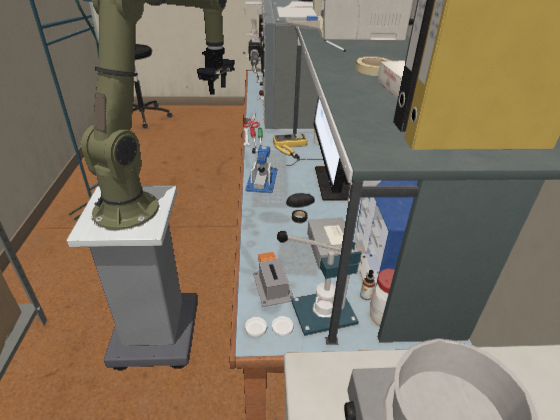

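Run:
```python
import numpy as np,cv2
t=np.load("pics/top0.npz")["im"][:,:,::-1];s=np.load("pics/side0.npz")["im"][:,:,::-1]
def c(im,x,y,w,h,f):return cv2.resize(im[y:y+h,x:x+w],(w*f,h*f),interpolation=cv2.INTER_CUBIC)
a=np.vstack([c(t,135,200,100,75,4),c(t,330,195,100,75,4)])
b=np.vstack([c(s,236,135,50,65,5)[:300,:250],c(s,236,245,80,60,5)[:300,:400]]) if 0 else None
x=np.zeros((600,800,3),np.uint8);x[:,:400]=a
q=c(s,240,140,50,60,5);x[:300,400:650]=q
q=c(s,240,245,80,60,5);x[300:,400:]=q
cv2.imwrite("pics/m1.png",x)
```

```text
(no output)
```

View pics/m1.png

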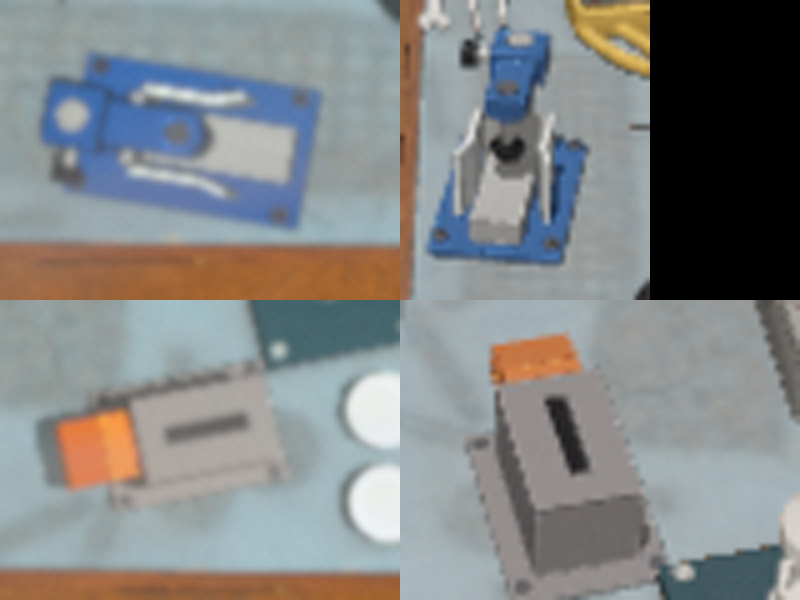

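```bash
cat > h.py <<'E'
import numpy as np
from scipy.optimize import least_squares
from bench import ctrl
P={n:ctrl.camera_params(n) for n in("top","side")}
def proj(n,X):
    T=np.linalg.inv(P[n]["T"]);c=np.atleast_2d(X)@T[:3,:3].T+T[:3,3]
    c=c@P[n]["mtx"].T;return c[:,:2]/c[:,2:]
def cloud(n,d):
    v,u=np.indices(d.shape);K=P[n]["mtx"]
    c=np.stack([(u-K[0,2])/K[0,0]*d,(v-K[1,2])/K[1,1]*d,d],-1)
    return c@P[n]["T"][:3,:3].T+P[n]["T"][:3,3]
def fit(obs,x0,free=4):
    """obs: list (cam,model mm,pixel) ; pose x,y,z(mm),yaw"""
    def place(p,M):
        c,s=np.cos(p[3]),np.sin(p[3]);M=np.array(M)
        return np.array([p[0]+c*M[0]-s*M[1],p[1]+s*M[0]+c*M[1],p[2]+M[2]])/1000
    f=lambda p:np.concatenate([proj(n,place(p,M))[0]-px for n,M,px in obs])
    r=least_squares(f,x0,loss="soft_l1",x_scale=[10,10,10,.1]);return r.x,r.fun.reshape(-1,2)
E
python3 - <<'E'
from h import *
import cv2
t=np.load("pics/top0.npz");s=np.load("pics/side0.npz")
ct=lambda x,y:np.array([135+x/4-.4,200+y/4-.4])
mt=lambda x,y:np.array([330+x/4-.4,195+(y-300)/4-.4])
cs=lambda x,y:np.array([240+(x-400)/5-.4,140+y/5-.4])
ms=lambda x,y:np.array([240+(x-400)/5-.4,245+(y-300)/5-.4])
# world: plate; y-left of clamp = toward -x world => image bottom
co=[("top",(100,-52,10),ct(90,50)),("top",(-75,-52,10),ct(321,90)),("top",(-75,52,10),ct(300,229)),
("top",(-65,-20,32),ct(299,125)),("top",(-65,20,32),ct(291,184)),
("side",(-75,52,10),cs(429,252)),("side",(-75,-52,10),cs(562,262)),("side",(-65,20,32),cs(472,215)),("side",(-65,-20,32),cs(526,223))]
p,r=fit(co,[380,100,0,1.5]);print("clamp",p.round(3),np.degrees(p[3]));print(r.round(1).tolist())
p1,r=fit([o for o in co if o[0]=="top"],p);print("top only",p1.round(2))
mo=[("top",(50,-23,40),mt(56,419)),("top",(50,23,40),mt(70,490)),("top",(17,-45,6),mt(90,398)),("top",(17,45,6),mt(112,508)),
("top",(0,-23,50),mt(127,408)),("top",(0,23,50),mt(143,481)),
("side",(50,23,43),ms(492,346)),("side",(50,-23,43),ms(571,334)),("side",(17,45,6),ms(468,437)),("side",(0,23,50),ms(496,384)),("side",(0,-23,50),ms(580,370))]
p,r=fit(mo,[380,-300,0,1.7]);print("mag",p.round(3),np.degrees(p[3]));print(r.round(1).tolist())
p1,r=fit([o for o in mo if o[0]=="top"],p);print("top only",p1.round(2))
# cloud checks
for n,z in(("top",t),("side",s)):
    W=cloud(n,z["d"]);im=z["im"].astype(int)
    org=(im[...,0]>170)&(im[...,2]<110)&(W[...,1]<-.1)&(W[...,1]>-.35)&(W[...,2]<.1)&(W[...,2]>.01)&(W[...,0]>.2)&(W[...,0]<.6)
    q=W[org]*1000;print(n,"orange",org.sum(),q.mean(0).round(1),np.percentile(q[:,2],[5,50,95]).round(1))
    roof=(np.abs(W[...,2]-.06)<.006)&(W[...,1]<-.17)&(W[...,1]>-.4)&(W[...,0]>.25)&(W[...,0]<.48)
    q=W[roof]*1000;print("roof",roof.sum(),cv2.minAreaRect(q[:,:2].astype(np.float32)),np.median(q[:,2]))
    bl=(im[...,2]>110)&(im[...,0]<70)&(np.abs(W[...,2]-.01)<.006)&(abs(W[...,1]-.1)<.2)&(W[...,0]>.2)&(W[...,0]<.5)
    q=W[bl]*1000;print("plate",bl.sum(),cv2.minAreaRect(q[:,:2].astype(np.float32)),np.median(q[:,2]))
    b=(np.abs(W[...,2])<.01)&(abs(W[...,1])<.1)&(W[...,0]>.3)&(W[...,0]<.5);print("bench z",np.median(W[b][:,2])*1000)
E
```

```text
clamp [478.653 179.102  -2.646   1.425] 81.6347237961091
[[0.1, 0.3], [0.7, -0.6], [-0.1, -0.3], [-0.2, 0.2], [-0.5, -0.8], [-0.5, -0.6], [0.1, -0.5], [-0.5, 1.1], [-0.7, 0.3]]
top only [477.49 177.77   4.37   1.42]
mag [ 4.93403e+02 -3.29063e+02 -4.71000e-01  1.74300e+00] 99.87691294870511
[[0.4, 1.2], [-0.3, -0.7], [-0.0, -1.7], [0.1, 1.0], [0.4, 0.8], [-0.6, -1.6], [-0.4, -0.8], [-1.0, -0.4], [-0.9, -1.2], [1.9, 1.4], [0.8, 2.1]]
top only [ 492.89 -328.2     4.91    1.75]
top orange 291 [ 488.5 -304.4   48.9] [42.7 49.  55. ]
roof 107 ((472.5469665527344, -349.27142333984375), (14.390326499938965, 100.4274673461914), 0.24421142041683197) 60.50857675323407
plate 0 ((0.0, 0.0), (0.0, 0.0), 0.0) nan
bench z 1.2876665301604362
side orange 116 [ 488.5 -303.9   47.5] [41.8 47.8 51.7]
roof 62 ((477.239013671875, -368.2795104980469), (13.323463439941406, 60.62806701660156), 10.524114608764648) 59.483975452520376
plate 85 ((464.55364990234375, 144.06272888183594), (83.04798126220703, 80.6513900756836), 82.84339141845703) 8.709811237724963
bench z -0.5502871439072021
  return _methods._mean(a, axis=axis, dtype=dtype,
  ret = ret.dtype.type(ret / rcount)
```

```bash
python3 - <<'E' 2>/dev/null
from h import *
import cv2
x=np.zeros((600,800,3),np.uint8)
for n in("top","side"):
    z=np.load(f"pics/{n}0.npz");W=cloud(n,z["d"])*1000;im=z["im"].astype(int)
    for nm,m in dict(orange=(im[...,0]>170)&(im[...,2]<110)&(abs(W[...,1]+300)<60)&(W[...,2]>10)&(W[...,2]<80)&(abs(W[...,0]-490)<60),
      roof=(abs(W[...,2]-60)<5)&(abs(W[...,1]+370)<70)&(abs(W[...,0]-500)<70),
      magplate=(abs(W[...,2]-6)<3)&(abs(W[...,1]+370)<90)&(abs(W[...,0]-500)<60),
      clampplate=(im[...,2]>im[...,0]+60)&(abs(W[...,2]-10)<5)&(abs(W[...,1]-179)<140)&(abs(W[...,0]-480)<90)).items():
        q=W[m];print(n,nm,m.sum(),[np.round(v,1) for v in cv2.minAreaRect(q[:,:2].astype(np.float32))],q.mean(0).round(1),np.median(q[:,2]).round(1))
    t=z["im"][:,:,::-1]
    if n=="top": x[:,:480]=cv2.resize(t[205:255,335:375],(480,600),interpolation=cv2.INTER_CUBIC)
    else: x[:,480:]=cv2.resize(t[245:305,250:282],(320,600),interpolation=cv2.INTER_CUBIC)
cv2.imwrite("pics/m2.png",x)
E
```

```text
top orange 291 [array([ 488.4, -305.2]), array([46.1, 50.7]), np.float64(11.1)] [ 488.5 -304.4   48.9] 49.0
top roof 678 [array([ 499.3, -362.1]), array([ 60.7, 129.8]), np.float64(11.8)] [ 501.5 -376.1   60.8] 60.9
top magplate 544 [array([ 499.8, -370.1]), array([179.8, 118.3]), np.float64(89.1)] [ 497.3 -372.9    5.7] 5.6
top clampplate 646 [array([479.5, 193.3]), array([173.4, 101. ]), np.float64(80.9)] [478.1 185.7  10.8] 10.9
side orange 116 [array([ 489.2, -302.9]), array([46. , 40.2]), np.float64(19.2)] [ 488.5 -303.9   47.5] 47.8
side roof 592 [array([ 504.3, -380.5]), array([ 61.1, 100.7]), np.float64(11.8)] [ 504.4 -384.1   59.6] 59.6
side magplate 343 [array([ 499.2, -391.4]), array([118.3, 132.3]), np.float64(0.5)] [ 495.8 -409.     5.8] 5.8
side clampplate 207 [array([479.4, 183.3]), array([165. , 101.5]), np.float64(80.5)] [485.1 152.9   9.2] 9.2
```

View pics/m2.png

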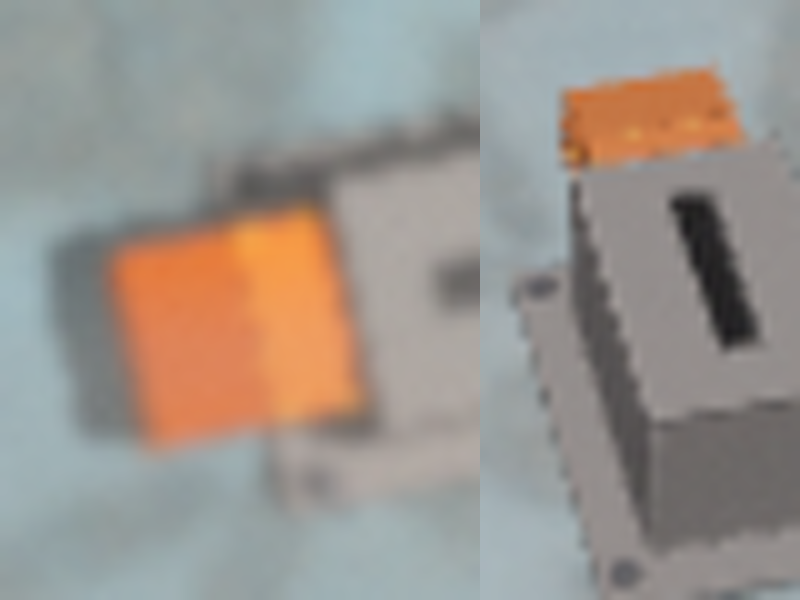

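```bash
python3 - <<'E' 2>/dev/null
from h import *
for n in("top","side"):
    z=np.load(f"pics/{n}0.npz");W=cloud(n,z["d"])*1000;print(n)
    m=(W[...,0]>330)&(W[...,0]<700)&(W[...,1]>-450)&(W[...,1]<350)&(W[...,2]>80)&(z["d"]>0)
    q=W[m]
    for a in range(330,700,50):
        print(a,[int(q[(q[:,0]>=a)&(q[:,0]<a+50)&(q[:,1]>=b)&(q[:,1]<b+50)][:,2].max(initial=0)) for b in range(-450,350,50)])
E
```

```text
top
330 [0, 0, 0, 0, 0, 0, 0, 0, 0, 0, 0, 0, 0, 0, 0, 0]
380 [0, 0, 0, 0, 0, 0, 0, 0, 0, 0, 0, 0, 0, 0, 0, 0]
430 [0, 0, 0, 0, 0, 0, 0, 0, 0, 0, 0, 0, 115, 120, 117, 0]
480 [0, 0, 0, 0, 0, 0, 0, 0, 0, 0, 0, 0, 117, 119, 118, 0]
530 [0, 0, 0, 0, 0, 0, 0, 0, 0, 0, 0, 0, 0, 0, 0, 0]
580 [504, 503, 504, 503, 504, 503, 503, 504, 503, 504, 504, 503, 505, 503, 504, 503]
630 [505, 504, 504, 504, 504, 504, 504, 503, 503, 504, 504, 504, 504, 504, 504, 505]
680 [505, 503, 503, 503, 503, 503, 503, 503, 503, 503, 504, 504, 503, 504, 504, 704]
side
330 [0, 0, 0, 0, 0, 0, 0, 0, 0, 0, 0, 0, 0, 0, 0, 0]
380 [0, 0, 0, 0, 0, 0, 0, 0, 0, 0, 0, 0, 0, 0, 0, 0]
430 [0, 0, 0, 0, 0, 0, 0, 0, 0, 0, 0, 0, 113, 114, 112, 0]
480 [0, 0, 0, 0, 0, 0, 0, 0, 0, 0, 0, 0, 111, 116, 114, 0]
530 [0, 0, 0, 0, 0, 0, 0, 0, 0, 0, 0, 0, 0, 0, 0, 0]
580 [500, 500, 500, 500, 501, 500, 500, 500, 500, 500, 499, 500, 500, 499, 499, 499]
630 [500, 500, 500, 500, 500, 499, 499, 500, 499, 500, 500, 499, 499, 499, 499, 499]
680 [500, 500, 500, 500, 500, 499, 500, 499, 499, 499, 499, 499, 499, 499, 504, 626]
```

```bash
python3 -m inch '[[30,-30,0,0,0,0],[80,-70,0,0,0,0],[125,-115,0,0,0,-4],[160,-165,0,0,0,-8],[185,-220,0,0,0,-12],[198,-277,0,0,0,-16],[198,-334,0,0,0,-20],[198,-391,0,0,0,-24],[198,-448,0,0,0,-28],[198,-505,0,0,0,-32],[198,-562,0,0,0,-36],[198,-619,0,0,0,-40],[198,-676,0,0,0,-44],[198,-733,0,0,0,-48],[198,-790,-20,0,0,-52],[198,-845,-50,0,0,-52],[198,-890,-80,0,0,-52],[198,-898,-107,0,0,-52],[198,-898,-127,0,0,-52],[198,-898,-127,0,0,-52]]' 80 30
```

```text
time: 2.6
position: [0.4904, -0.316, 0.1078]
tool_rot: [-1.99, -2.426, 0.001]
ft_force: [-0.7, -0.1, -0.3]
grip_width: 0.918
grip_force: 0.0
```

```bash
python3 -m inch '[[0,-1,-25,0,0,0],[0,-1,-45,0,0,0],[0,-1,-51,0,0,0],[0,-1,-51,0,0,0],[0,-1,-51,0,0,0]]'
python3 - <<'E'
from h import *
import cv2
x=np.zeros((600,800,3),np.uint8)
for n in("top","side"):
    im,d=ctrl.get_image(n);t=im[:,:,::-1]
    if n=="top": x[:,:400]=cv2.resize(t[190:265,330:380],(400,600),interpolation=cv2.INTER_CUBIC)
    else: x[:,400:]=cv2.resize(t[225:285,240:280],(400,600),interpolation=cv2.INTER_CUBIC)
cv2.imwrite("pics/g1.png",x)
E
```

```text
time: 3.22
position: [0.4917, -0.3191, 0.0595]
tool_rot: [1.993, 2.427, 0.001]
ft_force: [-0.3, -0.3, 0.1]
grip_width: 0.92
grip_force: 0.0
```

View pics/g1.png

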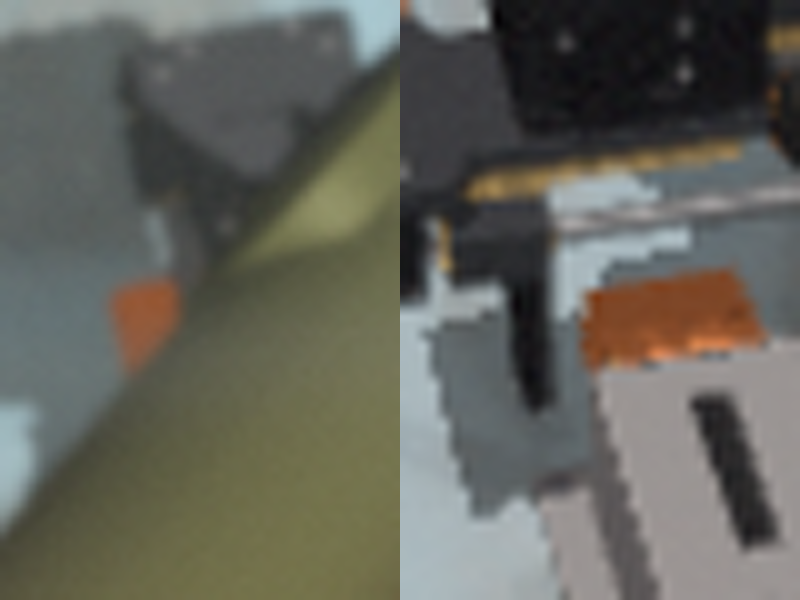

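```bash
python3 -m inch '[[0,0,-3,0,0,0],[0,0,-3,0,0,0]]' && python3 -m inch '[[0,0,0,0,0,0],[0,0,0,0,0,0],[0,0,0,0,0,0],[0,0,0,0,0,0],[0,0,0,0,0,0],[0,0,0,0,0,0]]' 30 25
```

```text
time: 3.58
position: [0.491, -0.3187, 0.0554]
tool_rot: [-1.994, -2.427, -0.0]
ft_force: [0.5, 0.2, 0.3]
grip_width: 0.921
grip_force: 0.0
time: 4.32
position: [0.4912, -0.3188, 0.0556]
tool_rot: [1.994, 2.428, 0.0]
ft_force: [0.7, -0.5, 0.9]
grip_width: 0.526
grip_force: 24.9
```

```bash
python3 -m inch '[[0,0,2,0,0,0],[-2,10,2,0,0,0],[-5,25,2,0,0,0],[-9,45,2,0,0,0],[-13,65,2,0,0,0],[-17,85,2,0,0,0],[-20,103,2,0,0,0],[-23,118,4,0,0,0],[-20,150,4,0,0,-4],[-18,190,0,0,0,-10],[-16,225,-10,0,0,-16],[-16,245,-22,0,0,-20],[-16,251,-32,0,0,-20],[-16,251,-38,0,0,-20],[-16,251,-38,0,0,-20],[-16,251,-38,0,0,-20]]'
python3 - <<'E'
from h import *
import cv2
x=np.zeros((600,800,3),np.uint8)
for n in("top","side"):
    im,d=ctrl.get_image(n);t=im[:,:,::-1]
    if n=="top": x[:,:480]=cv2.resize(t[190:265,230:290],(480,600),interpolation=cv2.INTER_CUBIC)
    else: x[:,480:]=cv2.resize(t[170:290,235:299],(320,600),interpolation=cv2.INTER_CUBIC)
cv2.imwrite("pics/g2.png",x)
E
```

```text
time: 6.32
position: [0.4754, -0.0689, 0.0179]
tool_rot: [2.386, 2.042, 0.0]
ft_force: [-0.4, -0.6, -0.2]
grip_width: 0.522
grip_force: 24.9
```

View pics/g2.png

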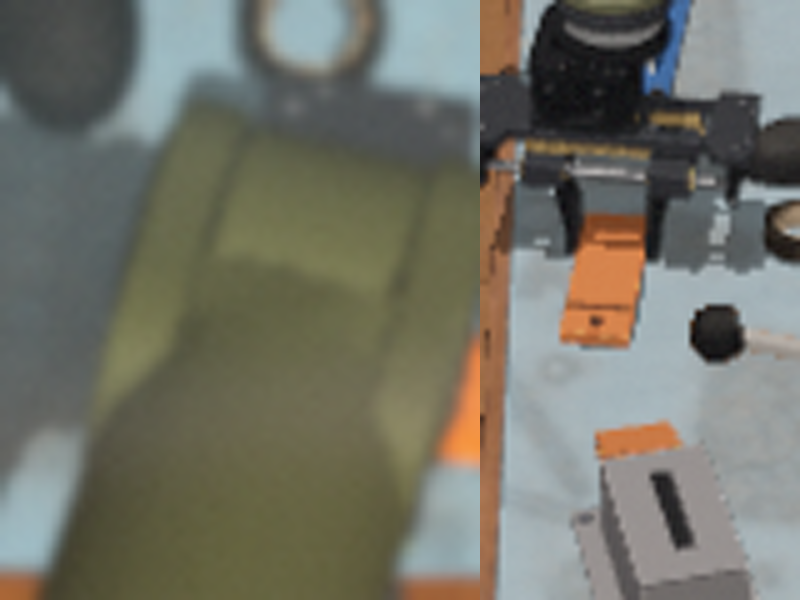

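```bash
python3 -m inch '[[0,0,-1,0,0,0],[0,0,-2,0,0,0],[0,0,-2,0,0,0]]'; python3 -m inch '[[0,0,0,0,0,0],[0,0,0,0,0,0],[0,0,0,0,0,0],[0,0,0,0,0,0],[0,0,20,0,0,0],[0,0,50,0,0,0],[-7,-45,50,0,0,0],[-13,-86,50,0,0,0],[-13,-86,50,0,0,0]]' 75
python3 - <<'E'
from h import *
import cv2
for n in("top","side"):
    im,d=ctrl.get_image(n);W=cloud(n,d)*1000;i=im.astype(int)
    m=(i[...,0]>150)&(i[...,0]>i[...,2]+70)&(abs(W[...,1]+90)<110)&(abs(W[...,0]-470)<70)&(abs(W[...,2]-8)<12)
    q=W[m];r=cv2.minAreaRect(q[:,:2].astype(np.float32));print(n,m.sum(),r,np.percentile(q[:,2],[5,50,95]).round(1))
    print(np.round(cv2.boxPoints(r)).tolist())
E
```

```text
time: 6.8
position: [0.4751, -0.0678, 0.0156]
tool_rot: [2.385, 2.045, -0.0]
ft_force: [0.2, -0.4, 0.0]
grip_width: 0.521
grip_force: 24.9
time: 7.92
position: [0.4613, -0.1573, 0.0659]
tool_rot: [2.39, 2.036, -0.001]
ft_force: [0.1, -0.5, -0.6]
grip_width: 0.858
grip_force: 0.0
top 28 ((451.26519775390625, -52.333038330078125), (30.845413208007812, 110.15741729736328), 50.90571594238281) [ 3.6 10.4 14.1]
[[399.0, -30.0], [484.0, -99.0], [504.0, -75.0], [418.0, -6.0]]
side 116 ((448.0816345214844, -113.53372955322266), (166.0090789794922, 94.41596984863281), 89.43497467041016) [-0.3  8.6 12. ]
[[400.0, -196.0], [494.0, -197.0], [496.0, -31.0], [402.0, -30.0]]
```

```bash
python3 -m inch '[[0,0,-20,0,0,0],[0,0,-40,0,0,0],[0,0,-50,0,0,0],[0,0,-50,0,0,0],[0,0,-50,0,0,0]]'; python3 -m inch '[[0,0,0,0,0,0],[0,0,0,0,0,0],[0,0,0,0,0,0],[0,0,0,0,0,0],[0,0,0,0,0,0]]' 30 25
```

```text
time: 8.65
position: [0.4625, -0.1533, 0.0157]
tool_rot: [2.384, 2.045, 0.001]
ft_force: [-0.5, -0.8, -0.4]
grip_width: 0.864
grip_force: 0.0
time: 9.28
position: [0.4622, -0.1539, 0.0157]
tool_rot: [2.385, 2.044, 0.0]
ft_force: [1.4, -0.1, 1.1]
grip_width: 0.527
grip_force: 25.0
```

```bash
python3 -m inch '[[0,0,15,0,0,0],[-2,15,35,0,0,0],[-8,60,40,0,0,0],[-14,110,40,0,0,0],[-14,137,40,0,0,0],[-11,157,38,0,0,0],[-8,176,36,0,0,0],[-8,176,36,0,0,0],[-8,176,36,0,0,0]]'
python3 - <<'E'
from h import *
import cv2
x=np.zeros((600,800,3),np.uint8)
for n in("top","side"):
    im,d=ctrl.get_image(n);t=im[:,:,::-1]
    if n=="top": x[:,:480]=cv2.resize(t[200:260,150:198],(480,600),interpolation=cv2.INTER_CUBIC)
    else: x[:,480:]=cv2.resize(t[150:225,245:285],(320,600),interpolation=cv2.INTER_CUBIC)
cv2.imwrite("pics/g3.png",x)
print(ctrl.get_state()["ft_force"],ctrl.get_state()["position"])
E
```

```text
time: 10.4
position: [0.4541, 0.0212, 0.0517]
tool_rot: [2.386, 2.043, -0.001]
ft_force: [0.4, 0.1, -0.7]
grip_width: 0.523
grip_force: 25.0
[-0.16285369 -0.59556135 -0.89266216] [0.4540875  0.02104034 0.05163632]
```

View pics/g3.png

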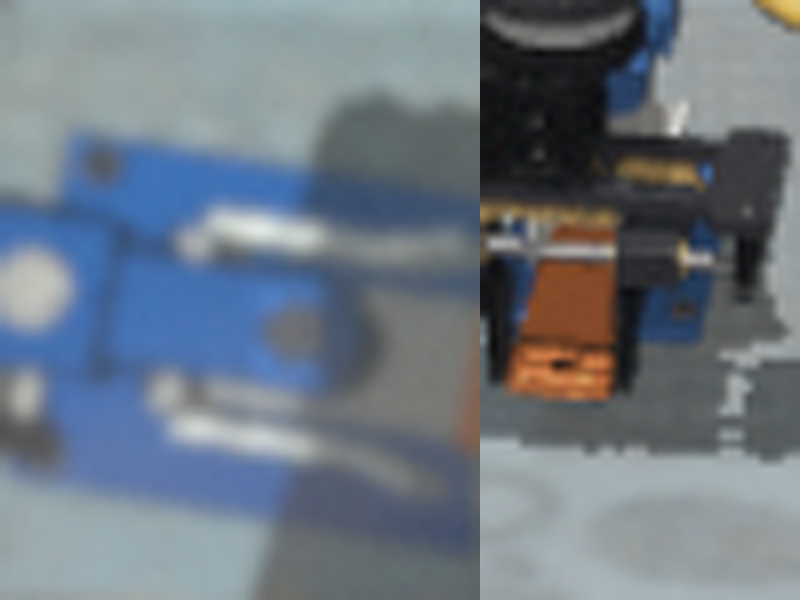

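```bash
python3 - <<'E'
from h import *
import cv2
a=np.radians(81.2)
def W(x,y,z,o=(478,180)):return (np.array([o[0]+np.cos(a)*x-np.sin(a)*y,o[1]+np.sin(a)*x+np.cos(a)*y,z])/1000)
print("nose corner pred",proj("top",W(-35,23,37)),"via TCP",proj("top",W(124.5,23,37,(454.1,21.0))))
for y in(-26,26):print("cheek inner back top",y,proj("top",W(0,y,66)), "flare end",proj("top",W(-30,y*32.5/26,66)))
for y in(-52,52):print("plate back corner",proj("top",W(100,y,10)),"front",proj("top",W(-75,y,10)))
E
python3 -m inch '[[0,0,-1,0,0,0],[0,0,-1,0,0,0]]';python3 -m inch '[[0,0,-1,0,0,0],[0,0,-1,0,0,0]]';python3 -m inch '[[0,0,-1,0,0,0],[0,0,-1,0,0,0]]'
```

```text
nose corner pred [[195.47568347 244.35670869]] via TCP [[195.96164248 244.18572603]]
cheek inner back top -26 [[184.50904949 224.63312506]] flare end [[195.40547711 224.07809094]]
cheek inner back top 26 [[181.06099764 242.88351919]] flare end [[191.15365616 246.9139495 ]]
plate back corner [[156.85257015 212.24618751]] front [[215.24574729 221.79279642]]
plate back corner [[149.99504533 247.13233992]] front [[208.88693373 256.87421548]]
time: 10.75
position: [0.454, 0.0217, 0.0505]
tool_rot: [2.386, 2.043, -0.0]
ft_force: [0.7, 0.1, -0.3]
grip_width: 0.521
grip_force: 25.0
time: 11.0
position: [0.454, 0.0221, 0.0495]
tool_rot: [2.385, 2.044, -0.0]
ft_force: [0.9, 1.0, -0.8]
grip_width: 0.522
grip_force: 25.0
time: 11.25
position: [0.454, 0.0222, 0.0485]
tool_rot: [2.385, 2.045, -0.0]
ft_force: [0.1, -0.8, -0.9]
grip_width: 0.529
grip_force: 25.0
```

```bash
for i in 1 2; do python3 -m inch '[[0,0,-0.7,0,0,0],[0,0,-0.7,0,0,0]]' | grep -E "pos|ft"; done
```

```text
position: [0.4541, 0.0222, 0.0479]
ft_force: [-0.1, -0.3, -1.7]
position: [0.4542, 0.0222, 0.0472]
ft_force: [-0.4, 0.0, 0.5]
```

```bash
python3 -m inch '[[1,7,0,0,0,0],[2,14,0,0,0,0],[3,20,0,0,0,0]]' | grep -E "time|pos|ft"; for i in 1 2 3; do python3 -m inch '[[0.9,6,0,0,0,0],[1.8,12,0,0,0,0]]' | grep -E "pos|ft"; done
```

```text
time: 12.12
position: [0.4573, 0.0429, 0.0472]
ft_force: [0.3, -0.2, 0.5]
position: [0.4591, 0.0546, 0.0472]
ft_force: [-1.1, -0.9, 0.7]
position: [0.4609, 0.0665, 0.0472]
ft_force: [-0.4, -2.4, 1.5]
position: [0.4627, 0.0784, 0.0473]
ft_force: [-0.3, -1.8, 2.4]
```

```bash
python3 -m inch '[[0,0,0,0,0,0],[0,0,0,0,0,0],[0,0,0,0,0,0],[0,0,0,0,0,0]]' 65 | grep -E "pos|ft|wid"; python3 -m inch '[[-3,-20,0,0,0,0],[-6.4,-41.5,0,0,0,0],[-6.4,-41.5,0,0,0,0],[-6.4,-41.5,0,0,0,0],[-6.4,-41.5,0,0,0,0],[-6.4,-41.5,0,0,0,0],[-6.4,-41.5,0,0,0,0],[-6.4,-41.5,0,0,0,0],[-6.4,-41.5,0,0,0,0]]' 0| grep -E "time|pos|ft|wid"; python3 -m inch '[[1,6.5,0,0,0,0],[1.8,12,0,0,0,0],[1.8,12,0,0,0,0]]'| grep -E "pos|ft|wid"
```

```text
position: [0.4624, 0.0781, 0.0471]
ft_force: [0.6, 0.4, 0.2]
grip_width: 0.738
time: 14.5
position: [0.4561, 0.0367, 0.0472]
ft_force: [-0.3, -0.1, -0.4]
grip_width: 0.004
position: [0.458, 0.0494, 0.0472]
ft_force: [-0.2, 0.7, 0.2]
grip_width: 0.009
```

```bash
for i in 1 2 3 4 5 6; do python3 -m inch '[[0.23,1.5,0,0,0,0],[0.46,3,0,0,0,0]]' | grep -E "pos|ft"; done
```

```text
position: [0.4583, 0.0516, 0.0472]
ft_force: [-0.8, -0.4, 0.3]
position: [0.4589, 0.0547, 0.0472]
ft_force: [-0.2, -0.6, -0.3]
position: [0.4593, 0.0577, 0.0472]
ft_force: [-0.6, -0.7, 0.5]
position: [0.4598, 0.0608, 0.0472]
ft_force: [-0.4, -0.1, 0.3]
position: [0.4602, 0.0638, 0.0472]
ft_force: [0.4, -0.9, -0.0]
position: [0.4607, 0.0668, 0.0472]
ft_force: [0.1, -0.7, 0.2]
```

```bash
for i in 1 2 3 4; do python3 -m inch '[[0.15,1,0,0,0,0],[0.3,2,0,0,0,0]]' | grep -E "pos|ft"; done
```

```text
position: [0.461, 0.0687, 0.0472]
ft_force: [-0.5, -0.6, 0.5]
position: [0.4612, 0.0706, 0.0472]
ft_force: [-0.6, -3.6, 0.4]
position: [0.4613, 0.0707, 0.0472]
ft_force: [-2.3, -7.6, 3.4]
position: [0.4613, 0.0709, 0.0471]
ft_force: [-2.4, -11.1, 6.9]
```

```bash
python3 -m inch '[[-1,-8,0,0,0,0],[-5,-35,0,0,0,0],[-5,-65,20,0,0,0],[0,-110,55,0,0,2],[6,-165,62,0,0,5],[12,-220,62,0,0,8],[20,-275,62,0,0,12],[26,-330,62,0,0,16],[29,-375,62,0,0,20],[29,-393,52,0,0,20],[29,-393,32,0,0,20],[29,-393,32,0,0,20]]' 80
python3 - <<'E'
from h import *
import cv2
x=np.zeros((600,800,3),np.uint8)
for n in("top","side"):
    im,d=ctrl.get_image(n);t=im[:,:,::-1]
    if n=="top": x[:,:400]=cv2.resize(t[202:262,172:212],(400,600),interpolation=cv2.INTER_CUBIC)
    else: x[:,400:]=cv2.resize(t[140:215,240:290],(400,600),interpolation=cv2.INTER_CUBIC)
cv2.imwrite("pics/g4.png",x)
E
```

```text
time: 18.88
position: [0.49, -0.3156, 0.0767]
tool_rot: [-1.99, -2.425, -0.0]
ft_force: [-0.0, 0.6, 0.6]
grip_width: 0.918
grip_force: 0.0
```

View pics/g4.png

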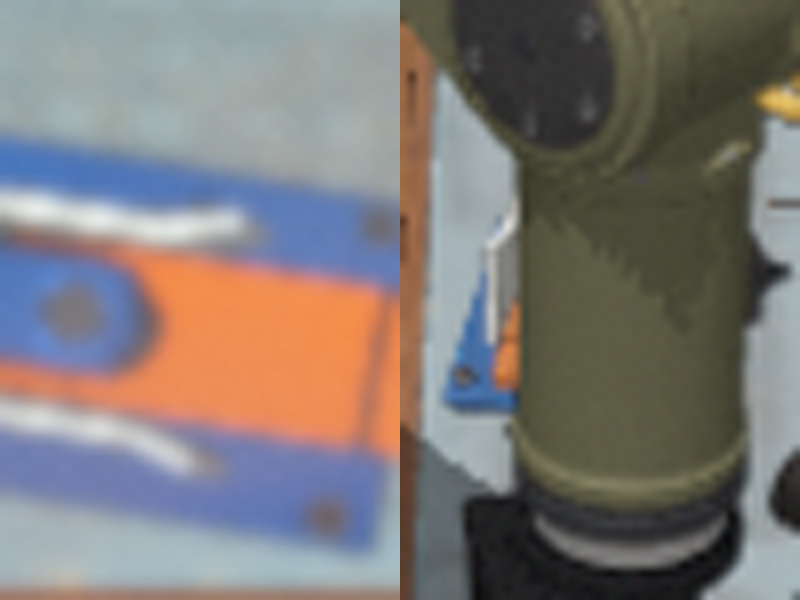

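```bash
python3 -m inch '[[0,0,-12,0,0,0],[0,0,-24,0,0,0],[0,0,-33.5,0,0,0],[0,0,-33.5,0,0,0],[0,0,-33.5,0,0,0]]'|grep -E "pos|ft|tool";python3 -m inch '[[0,0,0,0,0,0],[0,0,0,0,0,0],[0,0,0,0,0,0],[0,0,0,0,0,0],[0,0,0,0,0,0],[0,0,0,0,0,0]]' 30 25
```

```text
position: [0.4909, -0.3186, 0.0458]
tool_rot: [1.994, 2.427, -0.0]
ft_force: [0.2, -0.2, 0.7]
time: 20.35
position: [0.4909, -0.3183, 0.0458]
tool_rot: [1.994, 2.427, 0.0]
ft_force: [0.8, 0.5, 1.2]
grip_width: 0.526
grip_force: 24.9
```

```bash
python3 -m inch '[[0,0,2,0,0,0],[-2,10,2,0,0,0],[-5,25,2,0,0,0],[-9,45,2,0,0,0],[-13,65,2,0,0,0],[-17,85,2,0,0,0],[-20,103,2,0,0,0],[-23,118,4,0,0,0],[-20,150,6,0,0,-4],[-18,190,4,0,0,-10],[-16,225,-2,0,0,-16],[-16,245,-14,0,0,-20],[-16,251,-22,0,0,-20],[-16,251,-28,0,0,-20],[-16,251,-30,0,0,-20],[-16,251,-30,0,0,-20]]'; python3 -m inch '[[0,0,0,0,0,0],[0,0,0,0,0,0],[0,0,0,0,0,0],[0,0,0,0,0,0],[0,0,20,0,0,0],[0,0,50,0,0,0],[-7,-45,50,0,0,0],[-13,-86,50,0,0,0],[-13,-86,30,0,0,0],[-13,-86,10,0,0,0],[-13,-86,0,0,0,0],[-13,-86,0,0,0,0],[-13,-86,0,0,0,0]]' 75;  python3 -m inch '[[0,0,0,0,0,0],[0,0,0,0,0,0],[0,0,0,0,0,0],[0,0,0,0,0,0],[0,0,0,0,0,0]]' 30 25
```

```text
time: 22.35
position: [0.475, -0.0685, 0.0159]
tool_rot: [2.386, 2.042, 0.0]
ft_force: [0.1, -0.6, -0.7]
grip_width: 0.523
grip_force: 24.9
time: 23.98
position: [0.4622, -0.1533, 0.016]
tool_rot: [2.385, 2.044, 0.001]
ft_force: [0.0, -0.6, -0.9]
grip_width: 0.86
grip_force: 0.0
time: 24.6
position: [0.462, -0.1533, 0.0157]
tool_rot: [2.385, 2.044, 0.0]
ft_force: [0.0, 0.2, 0.3]
grip_width: 0.528
grip_force: 25.0
```

```bash
python3 -m inch '[[0,0,20,0,0,0],[-2,15,45,0,0,0],[-8,60,52,0,0,0],[-14,110,50,0,0,0],[-14,137,49,0,0,0],[-11,157,47,0,0,0],[-8,176,45,0,0,0],[-8,176,43,0,0,0],[-8,176,42.5,0,0,0],[-8,176,42.5,0,0,0]]'|grep -E "pos|ft"; python3 -m inch '[[0,0,-0.5,0,0,0],[0,0,-0.5,0,0,0]]'|grep -E "pos|ft"; python3 -m inch '[[0,0,-0.5,0,0,0],[0,0,-0.5,0,0,0]]'
```

```text
position: [0.4538, 0.0216, 0.0581]
ft_force: [-0.7, -0.7, 0.2]
position: [0.454, 0.0223, 0.0578]
ft_force: [0.2, 0.0, -0.2]
time: 26.35
position: [0.454, 0.0226, 0.0573]
tool_rot: [2.385, 2.044, 0.0]
ft_force: [0.3, -0.6, 0.9]
grip_width: 0.522
grip_force: 25.0
```

```bash
python3 -m inch '[[1,7,0,0,0,0],[2,14,0,0,0,0],[3,20,0,0,0,0]]' | grep -E "time|pos|ft"; for i in 1 2 3; do python3 -m inch '[[0.9,6,0,0,0,0],[1.8,12,0,0,0,0]]' | grep -E "pos|ft"; done
```

```text
time: 26.72
position: [0.4571, 0.0434, 0.0573]
ft_force: [-0.1, -1.5, 0.8]
position: [0.4588, 0.0551, 0.0572]
ft_force: [-0.9, -0.7, 2.1]
position: [0.4604, 0.0638, 0.0574]
ft_force: [-2.5, -11.2, 7.5]
position: [0.4624, 0.0742, 0.0576]
ft_force: [-2.1, -13.2, 10.2]
```

```bash
for i in 1 2 3; do python3 -m inch '[[0.3,2,0,0,0,0],[0.6,4,0,0,0,0]]' | grep -E "pos|ft"; done; python3 -m inch '[[0,0,0,0,0,0],[0,0,0,0,0,0]]'
```

```text
position: [0.463, 0.0775, 0.0576]
ft_force: [-2.3, -13.4, 11.1]
position: [0.4637, 0.0814, 0.0577]
ft_force: [-1.4, -12.6, 9.7]
position: [0.4645, 0.0863, 0.0577]
ft_force: [-2.1, -11.5, 9.2]
time: 28.48
position: [0.4646, 0.0866, 0.0577]
tool_rot: [2.385, 2.039, -0.005]
ft_force: [-1.7, -11.3, 9.4]
grip_width: 0.521
grip_force: 25.0
```

```bash
python3 -m inch '[[0,0,0,0,0,0],[0,0,0,0,0,0],[0,0,0,0,0,0],[0,0,0,0,0,0]]' 65 | grep -E "pos|ft|wid"; python3 -m inch '[[-3,-20,0,0,0,0],[-6.6,-43,0,0,0,0],[-6.6,-43,0,0,0,0],[-6.6,-43,0,0,0,0],[-6.6,-43,0,0,0,0],[-6.6,-43,0,0,0,0],[-6.6,-43,0,0,0,0],[-6.6,-43,0,0,0,0],[-6.6,-43,0,0,0,0]]' 0| grep -E "time|pos|ft|wid"; for i in 1 2 3 4; do python3 -m inch '[[0.23,1.5,0,0,0,0],[0.46,3,0,0,0,0]]' | grep -E "pos|ft"; done
```

```text
position: [0.4639, 0.0911, 0.0571]
ft_force: [0.1, -0.5, -1.0]
grip_width: 0.738
time: 30.1
position: [0.4575, 0.0477, 0.0572]
ft_force: [0.3, -0.5, -0.8]
grip_width: 0.006
position: [0.458, 0.0508, 0.0572]
ft_force: [-0.2, 0.4, 0.0]
position: [0.4584, 0.0538, 0.0572]
ft_force: [0.2, -0.0, 0.4]
position: [0.4589, 0.0568, 0.0572]
ft_force: [0.4, 0.3, 0.2]
position: [0.4593, 0.0598, 0.0572]
ft_force: [0.7, 0.2, -0.0]
```

```bash
for i in 1 2 3 4 5 6 7; do python3 -m inch '[[0.15,1,0,0,0,0],[0.3,2,0,0,0,0]]' | grep -E "pos|ft"; done
```

```text
position: [0.4594, 0.0602, 0.0571]
ft_force: [-0.7, -6.5, 3.0]
position: [0.4595, 0.0605, 0.0571]
ft_force: [-2.6, -9.8, 4.6]
position: [0.46, 0.0623, 0.0572]
ft_force: [-1.6, -9.1, 4.3]
position: [0.4603, 0.0643, 0.0572]
ft_force: [-1.8, -8.8, 3.8]
position: [0.4606, 0.0663, 0.0571]
ft_force: [-1.4, -8.8, 4.3]
position: [0.4609, 0.0683, 0.0572]
ft_force: [-1.3, -8.6, 4.6]
position: [0.4612, 0.0702, 0.0571]
ft_force: [-0.8, -9.4, 4.8]
```

```bash
for i in 1 2 3; do python3 -m inch '[[0.15,1,0,0,0,0],[0.3,2,0,0,0,0]]' | grep -E "pos|ft"; done
```

```text
position: [0.4613, 0.0709, 0.0571]
ft_force: [-2.6, -13.4, 7.2]
position: [0.4613, 0.071, 0.0571]
ft_force: [-3.9, -17.7, 8.8]
position: [0.4613, 0.0711, 0.0571]
ft_force: [-4.3, -22.4, 11.4]
```

```bash
python3 -m inch '[[-1,-8,0,0,0,0],[-5,-35,0,0,0,0],[-5,-60,30,0,0,0],[-5,-70,80,0,0,0],[-5,-120,110,0,0,0],[0,-175,110,0,0,0],[10,-230,110,0,0,0],[20,-285,110,0,0,0],[20,-340,110,0,0,0],[20,-340,110,0,0,0],[20,-340,110,0,0,0]]'
python3 - <<'E'
from h import *
import cv2
x=np.zeros((600,800,3),np.uint8)
for n in("top","side"):
    im,d=ctrl.get_image(n);t=im[:,:,::-1];W=cloud(n,d)*1000;i=im.astype(int)
    if n=="top":
        x[:,:480]=cv2.resize(t[200:260,165:213],(480,600),interpolation=cv2.INTER_CUBIC)
    else: x[:,480:]=cv2.resize(t[140:260,238:302],(320,600),interpolation=cv2.INTER_CUBIC)
cv2.imwrite("pics/f.png",x)
a=np.radians(81.2)
for y in(-23,23):
    p=np.array([478-np.cos(a)*100-np.sin(a)*y,180-np.sin(a)*100+np.cos(a)*y,52])/1000
    print("pred tail corner crop",(proj("top",p)-[165,200])*10)
E
```

```text
time: 34.98
position: [0.4826, -0.2593, 0.1668]
tool_rot: [-2.384, -2.044, -0.001]
ft_force: [0.3, 0.7, -0.5]
grip_width: 0.002
grip_force: 0.0
pred tail corner crop [[549.47659326 317.95194339]]
pred tail corner crop [[520.6931387  478.20904717]]
```

View pics/f.png

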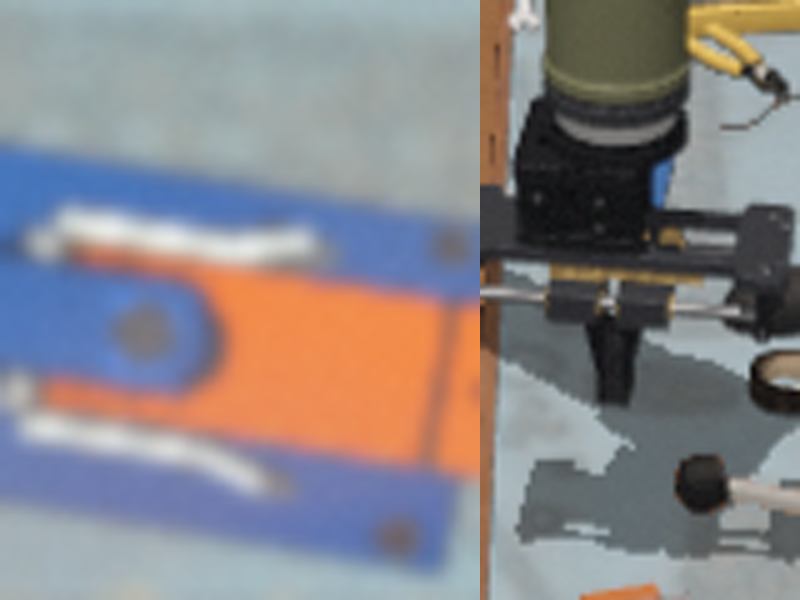

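```bash
python3 -c "
from bench import ctrl
print(ctrl.get_state()['qd'].round(3));print(ctrl.close_job())"
```

```text
[-0.008 -0.004  0.002  0.001  0.004 -0.001  0.001]
the job is handed in; nothing more can be done
None
```

The job is handed in at about 35 s: two shims are home against the back stop, the first having slid in loose (under 1 N) and the second snug (about 9 N drag), the third is left in the magazine, and I saw no bystander disturbed; the judge's verdict was not shown.

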